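# Release the latched filter slide of a photometer with a pin tool

## Robot

A 7-joint arm with a two-finger parallel gripper is mounted at the origin on a cart in front of the work surface, level with it; the furniture and walls round the work are solid. World frame = base frame: x ahead of the robot, y to its left, z up, the work surface at z = 0. Lengths are in m, angles in rad, forces in N, time in s.
With the tool pointing down it reaches from about 0.425 to 0.825 m from the base axis. Payload 3.6 kg.
Tool frame: the origin (TCP) lies where the fingers leave the gripper's body, on its centre line; the fingertips stand 73 mm ahead of it and the grasp point (between the pads) lies 54 mm ahead of it; z points along the fingers, y is the line along which they close (so a half turn about z gives the same grasp; the last joint's range is limited). The gripper opens to 85 mm and grips with 20 to 120 N. Pads are 22 mm wide; open, the fingers measure 114 mm over their backs; the gripper's body (76 mm by 85 mm) begins 54 mm behind the grasp point. The pads swing forward as they close: fully open they stand 13 mm farther back than shut.
Start: joints at [1.296, 0.615, -0.013, 1.423, 0.008, 1.103, -0.04], TCP at [0.16, -0.63, 0.304] pointing down, gripper open.
Joint ranges: [-3.12, 3.12], [-0.3, 2.06], [-1.34, 1.32], [0.26, 2.42], [-1.36, 4.5], [0.01, 1.98], [-2.84, 2.84]. Speed limits (rad/s): [2.79, 2.79, 3.14, 3.14, 3.14, 3.14, 3.14].

## Interface

Orientations are given as a unit quaternion [x, y, z, w].
In Python, from station import arm, snapshot, camera_info, ticket gives the robot as it stands. Calls block until the motion is done:
- arm.movep(position, orientation): joint-space move of the TCP to a pose.
- arm.line_to(position, velocity=0.15, ori=None): straight line of the TCP; ori=None keeps the orientation; velocity is the mean speed in m/s.
- arm.move_j(angles): joint-space move.
- arm.move_gripper(opening, effort=None): opening from 0.0 (shut) to 1.0 (fully open); effort is the grip in N (None keeps the last); returns when the fingers have stopped.
- arm.pause(seconds).
- arm.ik(position, orientation): joint angles nearest the present ones, or None.
- snapshot(name): name is "scene" or "top" or "wrist"; returns the picture (400x640x3 uint8, blue, green, red); there is no depth.
- camera_info(name): a dict with "fx", "fy", "cx", "cy" (pixels), "R" (3x3) and "t" (3): a world point X has camera coordinates R X + t; the wrist camera has in their place "T_tool_cam" (4x4, takes a point from camera to tool coordinates, whose origin is the TCP and whose axes are the flange's). Camera axes: x right, y down, z forward; pixel columns grow to the right and rows downward; lengths in m; the calibration is good to about 2 mm. A picture is of the moment at which its call begins: read the wrist's pose just before it. camera_info takes no time and is no camera call.
A pose or a line that the arm cannot do raises arm.MotionError and nothing moves.
- ticket.finish_job(): hands the job in; it is judged then, once.
Readings, each from a call of its own:
- arm.read_time(): time.
- arm.read_joint_positions(): joint angles.
- arm.read_dq(): joint speeds.
- arm.read_effort(): joint torques, N m.
- arm.read_tool_pos(): TCP position.
- arm.read_eef_rot(): TCP orientation.
- arm.read_ft_force(): force on the tool from outside, world axes, zero at the start.
- arm.read_wrist_torque(): the same for the moment, N m.
- arm.read_opening(): opening from 0.0 (shut) to 1.0 (fully open).
- arm.read_finger_force(): force on a finger pad.
Only numpy, scipy, OpenCV 4.12 (cv2) and the standard library are available. Lean on these libraries where they do the work, as an engineer would, in place of code of your own. Each camera call takes 0.05 s, during which the arm holds its last target. There are 200 camera calls.

## Task

Take the yellow-handled pin tool from its blue stand, reach with it through the slot in the photometer's cover and hold down the recessed release button in the filter slide, and with the button held push the slide out with the pin, all the way to its out position. Go gently so that neither the button nor the slide is overloaded, touch the slide with nothing but the pin, put the pin tool back upright and fully home in its stand, and leave the things round about where they are.

Things in the scene. Friction and masses are not known exactly. Their poses are not given: they have to be found in the camera images.
- photometer: bench photometer, white with grey cover, 170 x 110 x 70 mm, fixed. Origin: centre of its underside; x points from its front to its rear, y to its left, z up; its front (-x) faces roughly to the robot. Cover's top at z = 70 mm, 5 mm thick, with a slot 13 mm wide (y -6.5 to +6.5 mm), x = -77 to -15 mm. On its rear a black cap and a display, up to 81 mm high.
- slide: aluminium filter slide in the photometer under the cover, 120 x 40 x 28 mm; its black 50 mm wide end plate stands out of the front. Origin: centre of the mouth of the release recess, in the slide's top face, 6 mm below the cover's top; axes as the photometer's. The recess, framed orange, is a square hole 10 x 10 mm down through the slide, under the slot; in it sits the red release button.
- recess (a point): centre of the recess mouth (same point as the slide's origin). The button, 9.2 mm across, lies 4 to 16 mm below it: differs each start, not reported, must be felt. Spring: starts to move at 5 N, frees the slide 4 mm down (about 8 N), hard stop 6 mm down (about 9 N). More than 20 N between pin and slide or button damages it. The freed slide is pushed by the pin against the recess's front wall.
- slide_out (a joint): how far the slide is out, m; grows along the photometer's -x. 0 to 0.0025 locked in (start); 0.0395 to 0.041 out position, where the latch catches again once the button is let up; 0.041 hard end stop. Friction about 2.5 N. The button must stay down: let up on the way, the latch catches near 0.020 until pressed again. Pushed while locked it has 2.5 mm play, then the latch jams.
- pin_stand: blue block 56 x 56 x 52 mm, fixed to the bench, with one vertical round hole of 8 mm diameter, 48 mm deep, in the middle of its top. Origin: centre of its underside, z up.
- pin_tool: pin tool, about 50 g: round steel pin, 5 mm diameter, 42 mm long, under a yellow square handle 16 x 16 x 50 mm with black bands. Origin: the pin's tip; z up along the tool, x and y square to the handle's faces. Handle from z = 42 to 92 mm (black end to 94). It stands in the stand's hole, the handle's lower end on the block's top (tip 10 mm above the bench).
- dish: petri dish, 64 mm diameter, 12 mm high, a bystander; origin centre of underside
- bulb: red rubber-coloured pipette bulb standing upright, 54 mm across, 88 mm high, a bystander; origin centre of underside
- kitchen_timer: white timer, 62 x 62 x 19 mm, a bystander; origin centre of underside
- tape: roll of beige tape lying flat, 104 mm across, 25 mm high, a bystander; origin centre of underside
Not all that is in view belongs to the job. What is meant by the pin_tool is not purple, and is the smaller of those in its own colour.

How it is judged:
By the outcome, as a careful person would: the job done as asked, in the order asked, and still so for the second after the job is handed in, with the robot touching nothing.
It also fails if it takes over 67 s, if anything falls off the work surface, if the arm or the gripper's body presses on something with over 40 N, if the wrist force passes 120 N, or if a joint passes its speed limit or range.

## Working session

There is one attempt and no reset: what is moved stays moved. The work goes in short steps, each a Python script; the robot and the scene stay as the last script left them, time stands still between calls to the robot, and variables do not carry over. Pictures are saved under pics/ and viewed, at most 10 in all, crops included, and the job is handed in when it is done.

```bash
ls; mkdir -p pics; python3 - <<'E'
from station import arm, snapshot, camera_info
import cv2,numpy as np
for n in ("scene","top"):
    im=snapshot(n); cv2.imwrite(f"pics/{n}0.png",im)
    c=camera_info(n); print(n,{k:np.round(v,4).tolist() for k,v in c.items()})
print(camera_info("wrist")); print(arm.read_time(),arm.read_eef_rot(),arm.read_ft_force())
E
```

```text
pics
scene {'fx': 384.3086, 'fy': 384.3086, 'cx': 313.5186, 'cy': 198.1041, 'R': [[-0.5806, -0.8141, -0.0137], [-0.5048, 0.373, -0.7785], [0.6389, -0.4451, -0.6275]], 't': [0.2919, 0.358, 0.582]}
top {'fx': 381.5887, 'fy': 381.5887, 'cx': 318.5843, 'cy': 200.7927, 'R': [[0.0, -0.9993, 0.0377], [-0.9872, -0.0061, -0.1594], [0.1595, -0.0372, -0.9865]], 't': [-0.0491, 0.5579, 0.868]}
{'fx': 291.44575284055713, 'fy': 291.44575284055713, 'cx': 317.646993980576, 'cy': 199.9118025054532, 'T_tool_cam': array([[ 7.98290242e-04, -9.46878146e-01, -3.21591572e-01,
         8.27387971e-02],
       [ 9.99999677e-01,  7.87609361e-04,  1.63312402e-04,
        -2.44810918e-04],
       [ 9.86515876e-05, -3.21591598e-01,  9.46878469e-01,
        -6.90440319e-02],
       [ 0.00000000e+00,  0.00000000e+00,  0.00000000e+00,
         1.00000000e+00]])}
0.1 [ 9.92266945e-01  1.24116538e-01 -1.51937656e-04 -1.17153336e-03] [-0.70315587  0.36369519 -0.10256708]
```

View pics/scene0.png

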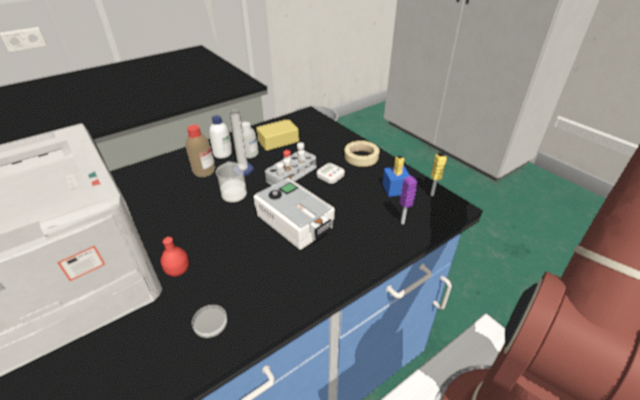

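View pics/top0.png

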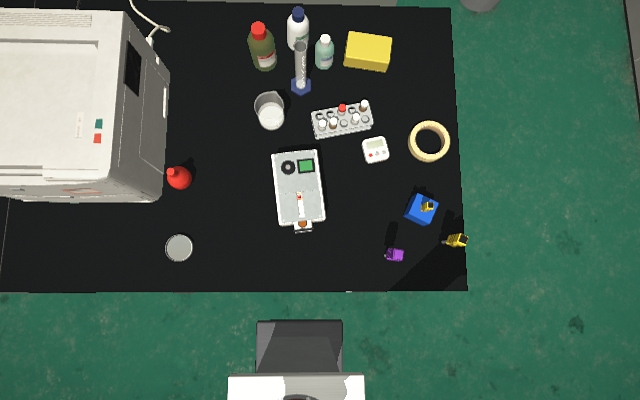

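The top view shows the photometer at about (298,188), its slot and orange frame near (299,197), and the blue stand at (421,209). Pin-tool candidates are yellow in the stand (427,206), a larger yellow one standing free (457,240), and purple (394,255). The one in the blue stand fits: it's yellow and the smaller of the two. I'll confirm that in a crop.

```bash
cat > h.py <<'E'
from station import arm, snapshot, camera_info, ticket
import cv2, numpy as np
from scipy.spatial.transform import Rotation as Rn
def cam(n):
    """K-params, camera centre, cam->world rotation"""
    c=camera_info(n)
    if n=="wrist":
        p=np.array(arm.read_tool_pos());R=Rn.from_quat(arm.read_eef_rot()).as_matrix();T=c["T_tool_cam"]
        return c,p+R@T[:3,3],R@T[:3,:3]
    return c,-c["R"].T@c["t"],c["R"].T
def ray(cm,uv,z):
    c,o,R=cm
    uv=np.atleast_2d(uv).astype(float)
    d=np.c_[(uv[:,0]-c["cx"])/c["fx"],(uv[:,1]-c["cy"])/c["fy"],np.ones(len(uv))]@R.T
    return o+d*((z-o[2])/d[:,2])[:,None]
def blobs(im,lo,hi,amin=15):
    m=cv2.inRange(cv2.cvtColor(im,cv2.COLOR_BGR2HSV),np.array(lo),np.array(hi))
    n,l,s,ce=cv2.connectedComponentsWithStats(m)
    return [(s[i,4],ce[i].round(1).tolist(),s[i,:4].tolist()) for i in range(1,n) if s[i,4]>=amin],m
def down(yaw):  # tool pointing down, tool y axis (closing line) at world angle yaw
    y=np.array([np.cos(yaw),np.sin(yaw),0]);z=np.array([0,0,-1.])
    return Rn.from_matrix(np.c_[np.cross(y,z),y,z]).as_quat()
E
python3 - <<'E'
from h import *
t=cv2.imread("pics/top0.png");s=cv2.imread("pics/scene0.png")
a=cv2.resize(t[185:285,370:490],None,fx=3.3,fy=3.3,interpolation=2);b=cv2.resize(s[140:240,365:485],None,fx=3.3,fy=3.3,interpolation=2)
cv2.imwrite("pics/crop.png",np.hstack([a,b]))
cm=cam("top")
for n,z,lo,hi in(("blue",.052,(105,150,60),(125,255,255)),("yel",.08,(18,120,120),(32,255,255)),("purp",.08,(130,100,60),(160,255,255)),("orange",.064,(5,100,100),(17,255,255))):
    for A,ce,bb in blobs(t,lo,hi,8)[0]: print(n,A,ce,bb,ray(cm,ce,z)[0].round(3))
print(ray(cm,[[272,153],[318,149],[326,220],[279,226]],.07).round(3))
E
```

```text
blue 643 [419.4, 209.8] [403, 193, 36, 33] [ 0.537 -0.289  0.052]
yel 1576 [367.6, 51.0] [343, 31, 49, 42] [ 0.928 -0.167  0.08 ]
yel 54 [426.0, 207.3] [421, 202, 13, 9] [ 0.539 -0.296  0.08 ]
yel 118 [455.3, 240.9] [446, 233, 20, 13] [ 0.461 -0.36   0.08 ]
purp 214 [394.5, 254.2] [386, 248, 18, 14] [ 0.431 -0.218  0.08 ]
orange 10 [260.5, 39.3] [256, 37, 10, 4] [0.964 0.099 0.064]
orange 23 [262.6, 55.9] [257, 52, 15, 7] [0.919 0.093 0.064]
orange 16 [361.9, 109.3] [360, 107, 6, 5] [ 0.783 -0.153  0.064]
orange 16 [332.6, 126.8] [330, 125, 7, 4] [ 0.737 -0.081  0.064]
orange 12 [436.7, 129.3] [434, 127, 7, 6] [ 0.734 -0.336  0.064]
orange 20 [442.6, 138.4] [440, 133, 5, 12] [ 0.711 -0.35   0.064]
orange 40 [302.2, 223.4] [299, 221, 8, 6] [ 0.502 -0.009  0.064]
[[ 0.668  0.064  0.07 ]
 [ 0.679 -0.045  0.07 ]
 [ 0.509 -0.064  0.07 ]
 [ 0.495  0.045  0.07 ]]
```

View pics/crop.png

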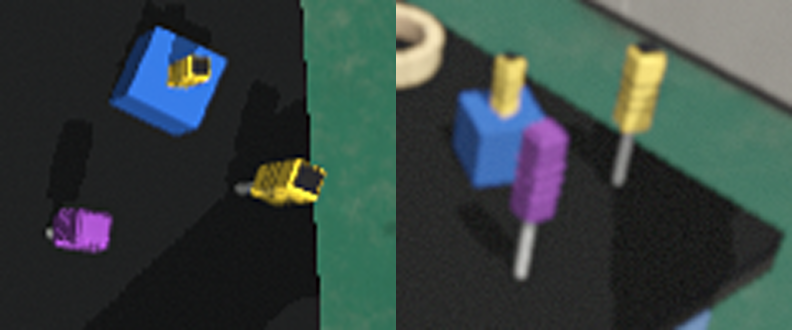

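The crop confirms it: the small yellow tool sits in the blue stand, and the free yellow one is clearly bigger. Next, a close look from the wrist camera.

```bash
python3 - <<'E'
from h import *
t0=arm.read_time()
arm.movep([0.537,-0.292,0.30],down(-np.pi/2)); print(arm.read_time()-t0)
arm.move_gripper(0.5,40); print(arm.read_time()-t0)
im=snapshot("wrist");cv2.imwrite("pics/w1.png",im)
np.save("w1.npy",np.r_[arm.read_tool_pos(),arm.read_eef_rot()]);print(arm.read_tool_pos(),arm.read_joint_positions())
cm=cam("wrist")
for n,z,lo,hi in(("blue",.052,(105,150,50),(125,255,255)),("yel",.08,(18,120,100),(32,255,255))):
    B,m=blobs(im,lo,hi,60)
    for A,ce,bb in B: print(n,A,ce,bb,ray(cm,ce,z)[0].round(4))
cv2.imwrite("pics/w1c.png",im)
E
```

```text
1.8417
2.3333
[ 0.53698401 -0.29203747  0.29999498] [ 0.46693568  0.55628468 -0.00752129  1.54861308  0.00461475  1.0367284
 -1.11265544]
blue 1950 [328.6, 167.3] [295, 138, 65, 70] [ 0.5501 -0.304   0.052 ]
yel 136 [327.3, 183.5] [319, 177, 17, 20] [ 0.5393 -0.3018  0.08  ]
yel 595 [384.8, 250.2] [366, 233, 38, 40] [ 0.4625 -0.3666  0.08  ]
```

View pics/w1c.png

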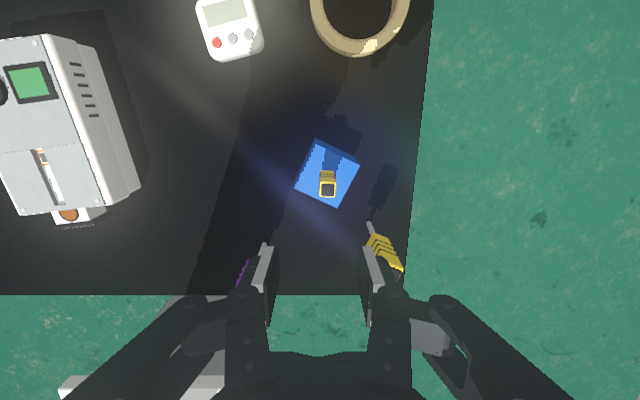

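The handle's black end is at (328,190), nearly square to the image axes, and the stand top's corners are (316,139), (360,163), (338,208) and (295,187). Next I'll refine both and check that they agree.

```bash
python3 - <<'E'
from h import *
im=cv2.imread("pics/w1.png");cm=cam("wrist")
print("stand ctr",ray(cm,[[316,139],[360,163],[338,208],[295,187]],.052).mean(0).round(4))
hsv=cv2.cvtColor(im,cv2.COLOR_BGR2HSV)
x0,y0=310,172
print(hsv[y0+5:y0+30,x0+5:x0+28,2])
m=np.zeros(im.shape[:2],np.uint8); m[178:202,316:340]=(hsv[178:202,316:340,2]<90)*255
n,l,s,c=cv2.connectedComponentsWithStats(m)
for i in range(1,n):
    if s[i,4]>20:
        p=np.argwhere(l==i)[:,::-1].astype(np.float32);w=ray(cm,p,.104)
        print(s[i],c[i],w.mean(0).round(4),cv2.minAreaRect((w[:,:2]*1000).astype(np.float32)))
E
```

```text
stand ctr [ 0.5414 -0.3026  0.052 ]
[[242 242 243 250 170 143 157 155 154 153 153 153 153 154 153 162 145 143
  147 102 167 243 242]
 [242 242 244 251 157 165 173 175 174 173 174 172 174 173 174 173 166 163
  166 153 105 242 243]
 [242 242 244 252 154 166 171 172 171 172 171 171 171 172 172 172 172 173
  175 175 122 243 244]
 [242 242 245 235 140 166 167 167 168 167 168 166 167 168 170 170 170 171
  171 174 145 243 243]
 [242 243 246 221 141 191 212 215 212 208 207 202 201 198 195 190 186 181
  173 178 167 244 245]
 [242 243 245 228 147 246 255 255 255 255 255 254 251 248 245 242 238 235
  208 225 215 224 242]
 [242 242 245 233 147 255 255 234 227 224 219 224 216 214 211 216 213 211
  196 255 255 207 241]
 [243 242 246 233 147 255 227 108  93  95  93 100  93  92  90 100  99  96
  120 241 255 207 241]
 [243 243 246 221 151 255 186 100 105 105 105 104 104 103 102 100  98  98
  101 193 255 207 242]
 [242 243 246 213 164 255 181 103 105 106 106 104 106 105 102 103 105 102
  101 191 255 205 241]
 [242 243 248 208 176 255 175 106 108 106 104 106 105 107 106 106 105 105
  102 227 255 231 24
[... 661 characters left out ...]
121 255 192 242 243]
 [242 242 243 248 238 255 245 156 134 137 142 104 103 105 107 105 108 106
  128 255 205 242 243]
 [243 242 243 245 231 244 229 186 188 203 234 235 233 235 232 232 232 232
  255 250 229 243 243]
 [244 246 245 244 246 236 237 229 228 230 225 225 226 227 223 224 222 209
  243 226 243 243 242]
 [193 213 229 246 246 245 244 245 245 245 246 246 246 246 246 247 247 234
  244 245 243 242 242]
 [ 83 129 164 200 229 246 246 244 244 243 242 243 243 243 243 243 243 244
  242 242 242 242 242]
 [ 91  87  83  97 163 202 229 246 246 243 242 243 242 243 243 242 243 243
  242 242 242 242 242]
 [ 94  93  88  86  80  96 162 202 229 246 246 244 242 242 242 243 242 243
  243 242 242 242 242]]
```

```bash
python3 - <<'E'
from h import *
cm=cam("wrist");p=ray(cm,[[327.5,189.5]],.104)[0];print(p)
x,y=p[:2]
assert abs(x-.5414)<.004 and abs(y+.3026)<.004
q=down(-np.pi/2)
arm.line_to([x,y,.19],.2,q); arm.line_to([x,y,.136],.08)
print("f",arm.read_ft_force(),arm.read_tool_pos())
im=snapshot("wrist");cv2.imwrite("pics/w2.png",im)
arm.move_gripper(0.0,60); arm.pause(.2)
P=arm.read_tool_pos();print(P,arm.read_opening(),arm.read_finger_force(),arm.read_ft_force(),arm.read_time())
np.save("grasp.npy",P)
E
```

```text
[ 0.54008114 -0.3012087   0.104     ]
f [ 0.42780474  0.60736575 -0.42985823] [ 0.5403851  -0.30135361  0.13621728]
[ 0.54046425 -0.30142096  0.13666151] 0.18170787620766612 58.47891569137573 [-1.09347113  0.20345565  4.2562176 ] 4.6083
```

```bash
python3 - <<'E'
from h import *
P=np.load("grasp.npy")
arm.line_to(P+[0,0,.03],.06); arm.line_to(P+[0,0,.115],.15)
print(arm.read_opening(),arm.read_ft_force())
arm.line_to([0.515,-0.002,0.25],.25)
arm.pause(.2)
cm=cam("wrist");im=snapshot("wrist");cv2.imwrite("pics/w3.png",im)
print(arm.read_time(),arm.read_ft_force(),arm.read_opening(),arm.read_tool_pos())
np.save("w3.npy",np.r_[arm.read_tool_pos(),arm.read_eef_rot()])
cv2.imwrite("pics/w3c.png",cv2.resize(im[60:330,170:470],None,fx=2.2,fy=2.2,interpolation=cv2.INTER_CUBIC))
E
```

```text
0.17372849688911976 [-1.16646735  0.11837908 -0.82857867]
7.5833 [-0.29094878  0.05359224 -0.56428676] 0.1769462309192118 [ 0.51504887 -0.0030409   0.24996055]
```

View pics/w3c.png

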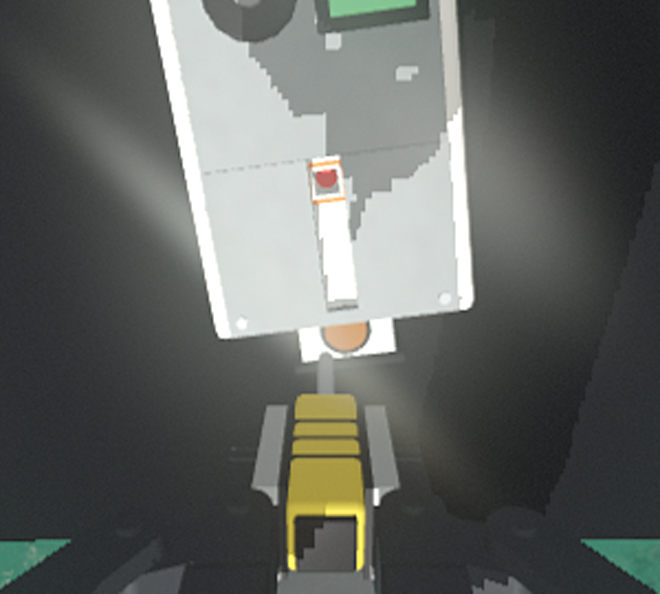

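The view shows the pin tip at about crop (325,357), which is image (318,222). The orange-framed recess with the red button is centred near crop (328,182), image (319,143), and the slot runs down to crop (342,307). Next I'll measure these precisely.

```bash
python3 - <<'E'
from h import *
im=cv2.imread("pics/w3.png");cm=cam("wrist");P=arm.read_tool_pos()
B,m=blobs(im[125:160,300:335],(3,60,80),(22,255,255),3)
for b in B:print(b)
ys,xs=np.nonzero(m);print("orange rows/cols",ys.min()+125,ys.max()+125,xs.min()+300,xs.max()+300)
w=ray(cm,np.c_[xs+300,ys+125],.064);r=cv2.minAreaRect((w[:,:2]*1000).astype(np.float32));print(r)
sc=np.array([[310,158],[341,156],[357,306],[328,307]])/2.2+[170,60]
s=ray(cm,sc,.07);print(s.round(4), np.linalg.norm(s[0]-s[3]),np.linalg.norm(s[0]-s[1]))
a=(s[0]+s[1]-s[2]-s[3])[:2];print("yaw",np.arctan2(a[1],a[0]))
print("front corners",ray(cm,np.array([[219,338],[472,304]])/2.2+[170,60],.07).round(4))
ph=ray(cm,[[317.7,222.3]],.124)[0];print("tip",ph,P)
g=cv2.cvtColor(im,cv2.COLOR_BGR2GRAY);print(g[216:242:2,308:330])
print(im[130:155,316:320].tolist()[::2])
E
```

```text
(np.int32(31), [16.5, 9.2], [10, 8, 15, 5])
(np.int32(26), [18.8, 25.7], [12, 24, 15, 4])
orange rows/cols 133 152 310 326
((563.72509765625, -3.366856575012207), (15.877099990844727, 12.663790702819824), 7.179915428161621)
[[ 0.5733  0.0026  0.07  ]
 [ 0.574  -0.0091  0.07  ]
 [ 0.5139 -0.0161  0.07  ]
 [ 0.5135 -0.0042  0.07  ]] 0.06017136625033333 0.011796971051162128
yaw 0.11503482970160271
front corners [[ 0.4999  0.0412  0.07  ]
 [ 0.5147 -0.0632  0.07  ]]
tip [ 0.51433595 -0.00296086  0.124     ] [ 0.51504887 -0.0030409   0.24996055]
[[255 255 255 255 255 255 255 255 255 217 163 163 181 191 192 191 190 188
  188 187 185 184]
 [255 255 255 255 255 255 255 255 255 255 255 235 169 155 166 175 184 186
  183 183 182 175]
 [255 255 255 255 255 255 255 254 205 197 181 213 250 255 254 231 204 174
  171 170 197 198]
 [255 255 255 255 255 255 255 184 166 169 170 168 164 210 231 235 236 213
  182 176 177 151]
 [203 205 174 170 145 141 143 160 167 168 168 168 168 156 149 150 149 148
  149 146 148 148]
 [122 124 129 133 132 135 147 160 163 166 165 166 165 156 150 151 151 152
  151 149 149 
[... 867 characters left out ...]
 [[239, 252, 255], [228, 241, 255], [246, 251, 255], [249, 254, 255]], [[100, 105, 229], [103, 109, 233], [102, 108, 232], [102, 109, 234]], [[104, 109, 189], [104, 109, 188], [103, 108, 188], [103, 110, 189]], [[104, 110, 190], [103, 109, 189], [104, 109, 190], [104, 109, 190]], [[112, 118, 187], [101, 107, 191], [101, 106, 191], [100, 106, 191]], [[170, 175, 171], [169, 176, 170], [168, 173, 168], [167, 172, 168]], [[213, 218, 215], [212, 217, 213], [233, 236, 234], [252, 255, 253]], [[207, 229, 255], [205, 232, 255], [173, 213, 255], [168, 215, 255]], [[220, 245, 255], [252, 255, 255], [254, 255, 255], [252, 255, 255]], [[255, 255, 255], [255, 255, 255], [255, 255, 255], [255, 255, 255]]]
```

```bash
cat >> h.py <<'E'
def goto(p,v=.1):
    """line move, then trim away the steady offset of the arm"""
    p=np.array(p,float);arm.line_to(p,v);arm.pause(.15)
    e=p-arm.read_tool_pos()
    if np.linalg.norm(e)>3e-4: arm.line_to(p+e,.03);arm.pause(.15)
    return np.array(arm.read_tool_pos())
E
python3 - <<'E'
from h import *
goto([.5646,-.0040,.225],.15)
print(goto([.5646,-.0040,.203],.08),arm.read_ft_force(),arm.read_time())
im=snapshot("wrist");cv2.imwrite("pics/w4.png",im)
cv2.imwrite("pics/w4c.png",cv2.resize(im[150:260,260:380],None,fx=5,fy=5,interpolation=cv2.INTER_CUBIC))
E
```

```text
[ 0.5642831  -0.00399976  0.20267227] [ 0.58710447 -0.17866428 -0.3652381 ] 9.6167
```

View pics/w4c.png

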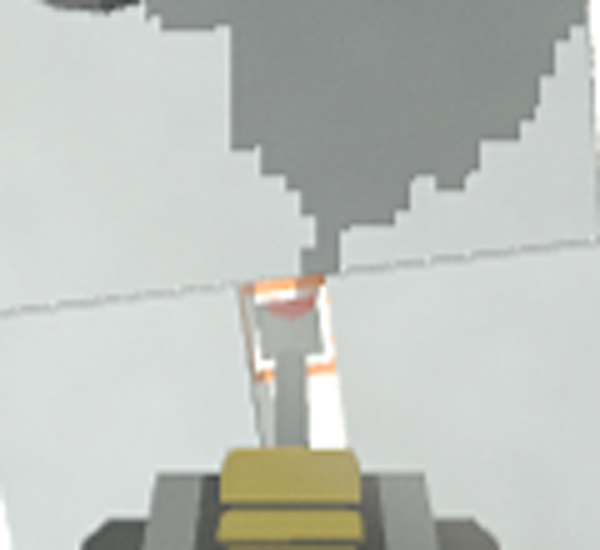

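The pin tip (its +x rim) is at crop (291,352), image (318.2,220.4). The recess frame is centred near crop (291,331), image (318.2,216.2), so both appear in one picture and I can correct from their difference.

```bash
python3 - <<'E'
from h import *
cm=cam("wrist");P=arm.read_tool_pos();f=lambda u,v:[u/5+260,v/5+150]
tip=ray(cm,[f(291,352)],P[2]-.126)[0];r=ray(cm,[f(287,285),f(295,376),f(246,330),f(333,325)],.064)
print(P,"tip rim",tip.round(4),"ctr est",(tip-[.0025,0,0]).round(4));print(r.round(4),r[:2].mean(0).round(4))
E
```

```text
[ 0.56425251 -0.00394239  0.20261578] tip rim [ 0.565  -0.0042  0.0766] ctr est [ 0.5625 -0.0042  0.0766]
[[ 0.5707 -0.0036  0.064 ]
 [ 0.5557 -0.0048  0.064 ]
 [ 0.5634  0.0027  0.064 ]
 [ 0.5642 -0.0106  0.064 ]] [ 0.5632 -0.0042  0.064 ]
```

```bash
python3 - <<'E'
from h import *
print(goto([.5652,-.0040,.193],.06))
arm.pause(.2);f0=np.mean([arm.read_ft_force() for _ in range(1)],0);print("f0",f0);np.save("f0.npy",f0)
c=np.array([.5652,-.0040,.193]);c+=c-arm.read_tool_pos()
z=c[2]
while z>.172:
    z-=.001;arm.line_to([c[0],c[1],z],.02);F=np.array(arm.read_ft_force())-f0
    if abs(F[2])>1 or np.hypot(F[0],F[1])>1.5: print(round(z,4),F.round(2),np.round(arm.read_tool_pos(),4))
    if F[2]>4 or np.hypot(F[0],F[1])>5: break
print(arm.read_time(),arm.read_tool_pos(),z,arm.read_opening());np.save("c.npy",[c[0],c[1],z])
E
```

```text
[ 0.56523616 -0.00400496  0.19293404]
f0 [ 0.0563704   0.35981923 -0.89410503]
0.1829 [-0.27 -0.68  1.52] [ 0.5651 -0.004   0.1828]
0.1739 [-0.74 -0.77  4.71] [ 0.5653 -0.004   0.1744]
15.075 [ 0.56528093 -0.0040305   0.17438072] 0.17385393658629347 0.17831198363795203
```

```bash
python3 - <<'E'
from h import *
c=np.load("c.npy");f0=np.load("f0.npy");z=c[2];z0=arm.read_tool_pos()[2]
while z>c[2]-.008:
    z-=.0005;arm.line_to([c[0],c[1],z],.015);arm.pause(.05);F=np.array(arm.read_ft_force())-f0;p=arm.read_tool_pos()
    print(round(z,4),F.round(2),(np.array(p)*1000).round(2))
    if F[2]>11 or z0-p[2]>.0050 or np.hypot(F[0],F[1])>5: break
print(arm.read_time());np.save("c.npy",[c[0],c[1],z])
E
```

```text
0.1734 [ 0.18 -1.4   4.95] [565.27  -4.01 173.59]
0.1729 [-0.84 -0.8   6.51] [565.29  -4.02 172.97]
0.1724 [-1.15 -0.4   5.15] [565.29  -3.98 172.5 ]
0.1719 [-1.21 -0.49  6.19] [565.31  -3.99 172.09]
0.1714 [-0.17 -0.37  7.58] [565.31  -4.01 171.62]
0.1709 [-1.58 -0.69  7.43] [565.32  -4.02 171.17]
0.1704 [-0.87  0.37  7.16] [565.31  -4.03 170.73]
0.1699 [-1.3   0.41  7.65] [565.32  -4.04 170.28]
0.1694 [-0.3  -0.55  7.97] [565.34  -4.03 169.85]
0.1689 [-2.24  0.24  7.18] [565.33  -4.02 169.38]
18.075
```

```bash
cat > push.py <<'E'
from h import *
c=np.load("c.npy");f0=np.load("f0.npy");yaw=.12;d=np.array([-np.cos(yaw),-np.sin(yaw)])
zt=.1688;zc=c[2]-(arm.read_tool_pos()[2]-zt)
arm.line_to([c[0],c[1],zc],.015);arm.pause(.1);p0=np.array(arm.read_tool_pos());print(p0,(np.array(arm.read_ft_force())-f0).round(2))
s=0;hit=0;log=[]
while s<.047:
    s+=.0015 if s<.036 else .0005
    xy=c[:2]+d*s;arm.line_to([*xy,zc],.02)
    if s>=.036: arm.pause(.05)
    F=np.array(arm.read_ft_force())-f0;p=np.array(arm.read_tool_pos())
    zc+=np.clip(.5*(zt-p[2]),-2e-4,2e-4)
    fp=-F[:2]@d;act=(p-p0)[:2]@d
    print(f"s{s*1e3:.1f} act{act*1e3:.2f} z{p[2]*1e3:.2f} push{fp:.1f} lat{F[0]*-d[1]+F[1]*d[0]:.1f} Fz{F[2]:.1f}")
    lim=7 if s<.036 else 8
    hit=hit+1 if fp>lim else 0
    if hit>=2 or fp>11: break
np.save("c.npy",[*xy,zc]);print(arm.read_time(),p,xy,zc,arm.read_opening())
E
python3 push.py
```

```text
[ 0.56535283 -0.00400471  0.16887084] [-1.5  -0.51  8.82]
s1.5 act0.55 z169.19 push-0.4 lat0.4 Fz8.9
s3.0 act1.04 z169.35 push1.1 lat-0.1 Fz8.5
s4.5 act1.84 z169.42 push2.6 lat0.2 Fz8.7
s6.0 act3.05 z169.31 push2.0 lat0.4 Fz8.0
s7.5 act4.43 z169.14 push2.9 lat-0.1 Fz8.3
s9.0 act5.89 z169.01 push1.7 lat0.3 Fz8.6
s10.5 act7.37 z168.92 push2.2 lat-0.5 Fz8.1
s12.0 act8.85 z168.87 push1.7 lat0.2 Fz8.3
s13.5 act10.36 z168.81 push2.7 lat0.4 Fz9.2
s15.0 act11.84 z168.84 push3.2 lat0.6 Fz8.4
s16.5 act13.33 z168.80 push2.2 lat0.2 Fz8.8
s18.0 act14.83 z168.80 push1.7 lat0.0 Fz8.8
s19.5 act16.35 z168.77 push0.8 lat0.8 Fz7.3
s21.0 act17.83 z168.81 push2.7 lat-0.1 Fz8.2
s22.5 act19.32 z168.78 push0.9 lat0.8 Fz9.2
s24.0 act20.85 z168.78 push1.3 lat0.2 Fz8.2
s25.5 act22.33 z168.79 push3.0 lat-0.6 Fz8.3
s27.0 act23.84 z168.76 push2.2 lat0.8 Fz9.1
s28.5 act25.34 z168.79 push1.9 lat0.0 Fz9.4
s30.0 act26.87 z168.79 push2.1 lat0.5 Fz8.7
s31.5 act28.36 z168.78 push1.5 lat1.5 Fz7.9
s33.0 act29.83 z168.77 push2.0 lat0.8 Fz9.0
s34.5 act31.35 z168.79 push1.4 lat-0.3 Fz8.9
s36.0 act32.83 z168.77 push1.5 lat1.1
[... 388 characters left out ...]
1.8 lat0.5 Fz7.9
s41.0 act37.71 z168.80 push2.3 lat0.5 Fz9.5
s41.5 act38.22 z168.79 push2.8 lat1.0 Fz8.3
s42.0 act38.69 z168.77 push2.6 lat0.3 Fz9.1
s42.5 act39.19 z168.81 push2.0 lat-0.3 Fz9.3
s43.0 act39.69 z168.81 push1.3 lat0.7 Fz8.7
s43.5 act40.20 z168.81 push2.5 lat0.5 Fz9.1
s44.0 act40.72 z168.77 push2.9 lat1.1 Fz8.4
s44.5 act41.19 z168.79 push2.8 lat0.6 Fz8.3
s45.0 act41.69 z168.82 push1.4 lat0.3 Fz7.6
s45.5 act42.20 z168.78 push1.4 lat0.3 Fz9.1
s46.0 act42.69 z168.79 push2.6 lat0.2 Fz8.6
s46.5 act42.86 z168.90 push3.1 lat1.0 Fz8.9
s47.0 act43.04 z168.96 push3.1 lat0.3 Fz7.5
31.075 [ 0.52264623 -0.00933752  0.16895707] [ 0.51847717 -0.00962862] 0.16708189596369089 0.17992531338582546
```

```bash
python3 - <<'E'
from h import *
c=np.load("c.npy");f0=np.load("f0.npy");yaw=.12;d=np.array([-np.cos(yaw),-np.sin(yaw)])
p0=np.array(arm.read_tool_pos());s=0
while s<.006:
    s+=.0005;xy=c[:2]+d*s;arm.line_to([*xy,c[2]],.02);arm.pause(.08)
    F=np.array(arm.read_ft_force())-f0;p=np.array(arm.read_tool_pos());fp=-F[:2]@d
    c[2]+=np.clip(.5*(.1688-p[2]),-2e-4,2e-4)
    print(f"s{s*1e3:.1f} act{(p-p0)[:2]@d*1e3:.2f} z{p[2]*1e3:.2f} push{fp:.1f} Fz{F[2]:.1f}")
    if fp>6.5: break
np.save("c.npy",[*xy,c[2]]);print(arm.read_time())
im=snapshot("top");cv2.imwrite("pics/t5.png",im);cv2.imwrite("pics/t5c.png",cv2.resize(im[140:260,250:350],None,fx=5,fy=5,interpolation=2))
E
```

```text
s0.5 act0.14 z168.99 push5.1 Fz9.2
s1.0 act0.35 z168.98 push3.9 Fz9.2
s1.5 act1.10 z168.82 push3.7 Fz9.3
s2.0 act1.82 z168.75 push2.9 Fz8.9
s2.5 act1.99 z168.85 push2.6 Fz8.1
s3.0 act2.64 z168.80 push3.5 Fz9.5
s3.5 act2.80 z168.84 push3.4 Fz8.3
s4.0 act2.93 z168.87 push3.7 Fz8.8
s4.5 act3.08 z168.91 push5.8 Fz6.6
s5.0 act3.24 z168.88 push5.4 Fz8.0
s5.5 act3.37 z168.91 push6.4 Fz6.5
s6.0 act3.53 z168.93 push6.9 Fz6.2
35.075
```

View pics/t5c.png

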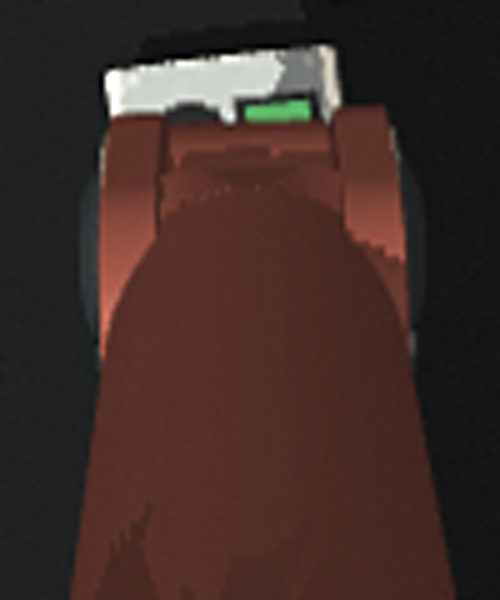

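```bash
python3 - <<'E'
from h import *
im=snapshot("wrist");cv2.imwrite("pics/w6.png",im);cv2.imwrite("pics/w6c.png",cv2.resize(im[120:330,210:430],None,fx=2.8,fy=2.8,interpolation=cv2.INTER_CUBIC))
print(arm.read_tool_pos())
E
```

```text
[ 0.51914667 -0.00968013  0.16893293]
```

View pics/w6c.png

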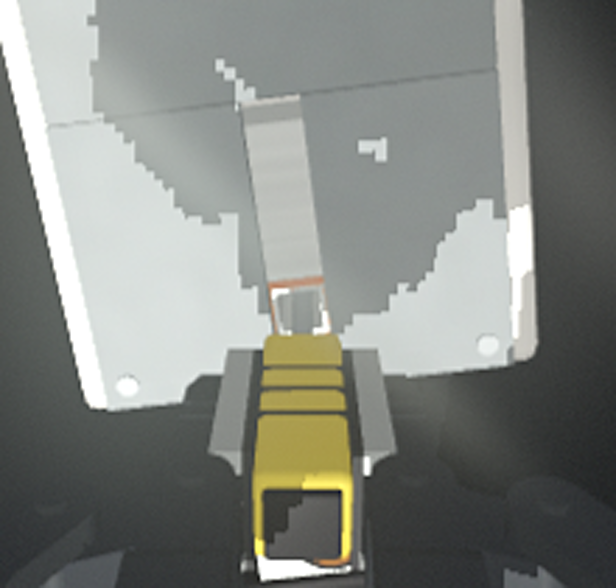

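The top view is blocked by the arm. The wrist view shows the recess's rear orange bar at crop (297,283) and the slot's rear end at crop (272,100). I'll measure the slide's travel from the bar.

```bash
python3 - <<'E'
from h import *
cm=cam("wrist");f=lambda u,v:[u/2.8+210,v/2.8+120]
b=ray(cm,[f(297,283)],.064)[0];s=ray(cm,[f(241,105),f(299,96)],.07)
print(b,s)
b3=np.array([.5707,-.0036]);print("travel",np.linalg.norm(b[:2]-b3),"bar to slot rear",np.linalg.norm(b[:2]-s.mean(0)[:2]))
im=cv2.imread("pics/w6.png");print(blobs(im[200:250,290:340],(3,60,60),(20,255,255),3)[0])
E
```

```text
[ 0.53008157 -0.0083724   0.064     ] [[ 0.5723302   0.00323973  0.07      ]
 [ 0.57422263 -0.00884328  0.07      ]]
travel 0.04089783179288801 bar to slot rear 0.04355257309469474
[(np.int32(60), [23.8, 22.2], [16, 19, 20, 16]), (np.int32(3), [18.0, 37.0], [18, 36, 1, 3])]
```

```bash
python3 - <<'E'
from h import *
c=np.load("c.npy");f0=np.load("f0.npy");yaw=.12;d=np.array([-np.cos(yaw),-np.sin(yaw)])
def rep(t):
    F=np.array(arm.read_ft_force())-f0;print(t,"push%.1f Fz%.1f"%(-F[:2]@d,F[2]),np.round(arm.read_tool_pos(),4))
for dz in (.003,.006,.009): arm.line_to(c+[0,0,dz],.03);rep(dz)
p=arm.read_tool_pos();g=np.array([*(c[:2]-d*.0055),c[2]+.009])
arm.line_to(g,.03);rep("back")
arm.line_to(g+[0,0,.03],.06);rep("up")
arm.line_to([g[0],g[1],.25],.15);arm.line_to([.515,-.003,.25],.1);arm.pause(.1)
im=snapshot("wrist");cv2.imwrite("pics/w7.png",im);cv2.imwrite("pics/w7c.png",cv2.resize(im[60:330,170:470],None,fx=2.2,fy=2.2,interpolation=cv2.INTER_CUBIC))
cm=cam("wrist")
B,m=blobs(im[120:240,290:350],(3,60,80),(22,255,255),8)
for A,ce,bb in B: print(A,ce,ray(cm,[[ce[0]+290,ce[1]+120]],.064)[0].round(4))
print(arm.read_time(),arm.read_opening(),arm.read_tool_pos())
E
```

```text
0.003 push5.6 Fz8.0 [ 0.5191 -0.0097  0.1721]
0.006 push6.2 Fz6.4 [ 0.519  -0.0097  0.1747]
0.009 push5.7 Fz3.0 [ 0.5183 -0.0096  0.1773]
back push5.3 Fz1.3 [ 0.5198 -0.0094  0.1757]
up push-1.0 Fz0.6 [ 0.5168 -0.0099  0.205 ]
23 [33.6, 59.3] [ 0.5305 -0.0082  0.064 ]
26 [35.9, 74.5] [ 0.5161 -0.0104  0.064 ]
37.7583 0.17655479037721705 [ 0.51480962 -0.00298715  0.24951572]
```

View pics/w7c.png

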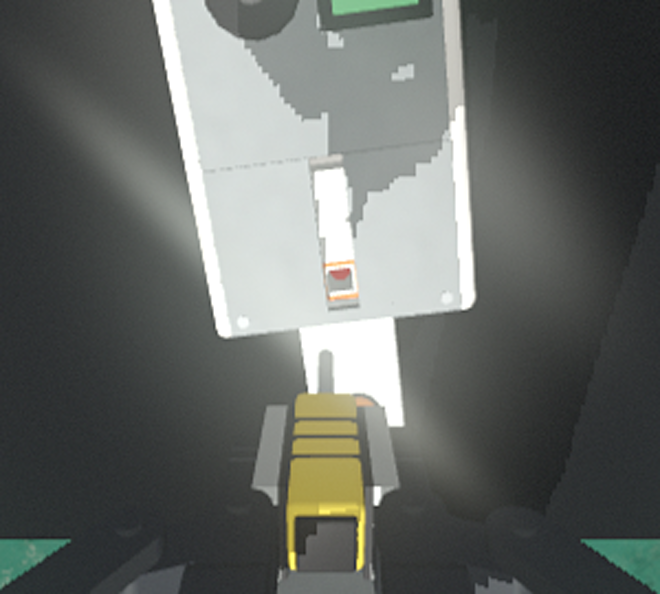

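The slide is well out: the orange bars put the recess at x = 0.523, a travel of about 40.6 mm, and the button is back up. The pin tip is now at crop (325,352), against (325,357) before, so the tool tilted a little in the grip. I'll measure that before reinserting it.

```bash
python3 - <<'E'
from h import *
a=cv2.imread("pics/w3.png",0);b=cv2.imread("pics/w7.png",0)
print(a[214:236,315:320].mean(1).round(),b[212:236,315:320].mean(1).round())
def tm(u0,v0,u1,v1):
    t=cv2.resize(a[v0:v1,u0:u1],None,fx=8,fy=8,interpolation=2);m=6
    r=cv2.matchTemplate(cv2.resize(b[v0-m:v1+m,u0-m:u1+m],None,fx=8,fy=8,interpolation=2),t,5)
    _,q,_,l=cv2.minMaxLoc(r);print((u0,v0),round(q,3),l[0]/8-m,l[1]/8-m)
tm(300,238,336,272);tm(298,290,338,322);tm(312,228,324,240)
E
```

```text
[202. 208. 210. 228. 251. 251. 209. 176. 171. 169. 166. 165. 164. 162.
 160. 159. 157. 155. 154. 153. 151. 150.] [255. 255. 255. 255. 255. 255. 252. 217. 193. 191. 190. 189. 188. 187.
 185. 182. 180. 178. 176. 174. 172. 170. 168. 166.]
(300, 238) 0.798 0.0 -0.125
(298, 290) 0.956 0.125 0.0
(312, 228) 0.829 -6.0 -6.0
```

```bash
python3 - <<'E'
from h import *
P=np.load("grasp.npy")+[-.0005,0,0]
arm.line_to([P[0],P[1],.25],.25);T=np.array([P[0],P[1],.186]);print(goto(T,.12))
f0=np.array(arm.read_ft_force());cmd=2*T-np.array(arm.read_tool_pos());z=.186
while z>.1345:
    z-=.002 if z>.142 or False else .0007
    arm.line_to([cmd[0],cmd[1],z],.04);F=np.array(arm.read_ft_force())-f0
    if np.linalg.norm(F)>3: print(round(z,4),F.round(1),np.round(arm.read_tool_pos(),4))
    if F[2]>6 or np.linalg.norm(F[:2])>8: break
print(arm.read_time(),z,F.round(1),arm.read_tool_pos())
E
```

```text
[ 0.53935537 -0.30118456  0.18491457]
0.1357 [-2.   1.   5.6] [ 0.5407 -0.3017  0.1367]
0.135 [-2.1  1.7  9.2] [ 0.5407 -0.3017  0.1367]
48.3417 0.1349999999999999 [-2.1  1.7  9.2] [ 0.54067536 -0.30170629  0.13666068]
```

```bash
python3 - <<'E'
from h import *
arm.line_to(np.array(arm.read_tool_pos())+[0,0,.0],.03)
arm.move_gripper(0.45)
p=np.array(arm.read_tool_pos());arm.line_to(p+[0,0,.05],.1);arm.line_to([.537,-.292,.30],.2);arm.pause(.1)
im=snapshot("wrist");t=snapshot("scene");cm=cam("wrist")
a=im[120:220,270:390];b=t[130:260,250:450]
cv2.imwrite("pics/f.png",np.hstack([cv2.resize(a,(360,300),interpolation=2),cv2.resize(b,(440,300),interpolation=2)]))
print(arm.read_time(),arm.read_opening(),arm.read_ft_force())
E
```

```text
50.5083 0.45325890902444754 [-0.61621811 -0.69439836 -0.22858206]
```

View pics/f.png

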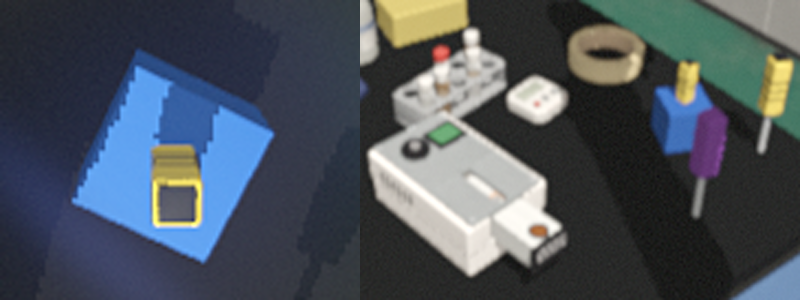

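The tool is upright in its stand, at left-panel pixel (177,190), with the handle down on the block. In the right panel the slide is out at (535,232), and the other tools and objects are where they were. Handing in.

```bash
python3 -c "
from station import ticket
print(ticket.finish_job())"
```

```text
the job is handed in; nothing more can be done
None
```

I handed the job in at about 50.5 s: the slide is out by about 40.6 mm as measured by the wrist camera (out position 39.5 to 41 mm), the pin tool is upright and fully home in its stand, and the things around it look undisturbed; I didn't test separately that the latch caught.

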